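# Load a kiln shelf in order of height, with two cups boxed rim to rim

## Task

Load the kiln shelf for the porcelain firing: stand the ware centred on the four clay setters, one piece to a setter, in order of height, the lowest beside the cone pack and the tallest farthest from it, so that tall ware does not hide the cones. The two matching small cups are fired boxed, the mouth-down one set rim on rim on the upright one, so that they keep each other round; boxed, they count as one piece, as high as both together. Everything must be left standing steady, and the cone pack must stay where it is.

Things in the scene. Friction and masses are not known exactly. Their poses are not given: they have to be found in the camera images.
- dish_center (a point): the lowest piece: a wide, straight-sided open white porcelain dish, 32 mm high, 61 mm across the rim, 50 mm across the foot, wall 4 mm; stands on its foot. The point is on its axis half-way up (16 mm above the foot), z axis up
- tumbler_center (a point): a plain open white porcelain tumbler, 64 mm high, 55 mm across the rim, 42 mm across the foot, wall 4 mm; stands on its foot. The point is on its axis half-way up (32 mm above the foot), z axis up
- beaker_center (a point): the tallest piece: a slender open white porcelain beaker, 150 mm high, widening evenly from 50 mm across the foot to 67 mm across the rim; stands on its foot. The point is on its axis half-way up (75 mm above the foot, where it is about 59 mm across), z axis up
- cup_up_center (a point): one of the two matching small white porcelain cups (flared, a lilac tint inside), the one that stands on its foot: 42 mm high, 48 mm across the rim, 36 mm across the foot, about 45 mm across half-way up. The point is on its axis half-way up (21 mm above the foot), z axis up
- cup_down_center (a point): the other of the two matching small white porcelain cups (42 mm high, 48 mm across the rim, 36 mm across the foot, about 45 mm half-way up): it stands mouth-down on its rim, its closed foot upward. The point is on its axis half-way up (21 mm above the rim it stands on); its z axis runs from foot to rim, so it points down
- setter_a_top (a point): setter at the left end of the row, as seen from the robot (+y end): one of four equal flat round clay discs, 72 mm across and 6 mm thick, fixed in a row about 80 mm apart on the kiln shelf (a slab 130 x 420 mm, 15 mm thick, flat on the bench, its long side roughly along y). The point is the centre of the disc's top face, 21 mm above the bench; z axis up
- setter_b_top (a point): setter second from the left: one of four equal flat round clay discs, 72 mm across and 6 mm thick, fixed in a row about 80 mm apart on the kiln shelf (a slab 130 x 420 mm, 15 mm thick, flat on the bench, its long side roughly along y). The point is the centre of the disc's top face, 21 mm above the bench; z axis up
- setter_c_top (a point): setter third from the left: one of four equal flat round clay discs, 72 mm across and 6 mm thick, fixed in a row about 80 mm apart on the kiln shelf (a slab 130 x 420 mm, 15 mm thick, flat on the bench, its long side roughly along y). The point is the centre of the disc's top face, 21 mm above the bench; z axis up
- setter_d_top (a point): setter at the right end of the row (-y end): one of four equal flat round clay discs, 72 mm across and 6 mm thick, fixed in a row about 80 mm apart on the kiln shelf (a slab 130 x 420 mm, 15 mm thick, flat on the bench, its long side roughly along y). The point is the centre of the disc's top face, 21 mm above the bench; z axis up
- cone_pack: the cone pack: a small brown clay bar, 62 x 24 x 13 mm, with three slender pale cones standing in it, 66 mm high in all. It stands loose on the kiln shelf just beyond one end of the row of setters, about 63 mm from the centre of the end setter, now at the left end, now at the right (a flat 60 x 42 mm tile lies at the other end). The origin is the centre of its underside, 15 mm above the bench; x along the bar, z up
There are look-alikes about, which are no part of the job. Leave any green look-alike of the part that bears cup_up_center alone.

How it is judged:
By the outcome, as a careful person would: the job done as asked, in the order asked, and still so for the second after the job is handed in, with the robot touching nothing.
It also fails if it takes over 125 s, if anything falls off the work surface, if the arm or the gripper's body presses on something with over 40 N, if the wrist force passes 120 N, or if a joint passes its speed limit or range.

## Robot

A 6-joint arm with a two-finger parallel gripper is mounted at the origin on a cart in front of the work surface, level with it; the furniture and walls round the work are solid. World frame = base frame: x ahead of the robot, y to its left, z up, the work surface at z = 0. Lengths are in m, angles in degrees, forces in N, time in s.
With the tool pointing down it reaches from about 0.35 to 0.875 m from the base axis. Payload 4.2 kg.
Tool frame: the origin (TCP) lies on the centre line of the jaws, within the pads' length; the fingertips stand 19 mm ahead of it and the grasp point (between the pads) is the TCP; z points along the fingers, y is the line along which they close (so a half turn about z gives the same grasp; the last joint's range is limited). The gripper opens to 87 mm and grips with 3 to 60 N. Pads are 19 mm wide; open, the fingers measure 117 mm over their backs; the gripper's body (75 mm by 190 mm) begins 51 mm behind the grasp point.
Start: joints at [-62.303, 22.042, 0.453, 0, -68.411, -14.817], TCP at [0.139, -0.609, 0.242] pointing down, gripper open.
Joint ranges: [-179.83, 179.83], [-69.29, 118.12], [-61.27, 80.66], [-181.25, 117.63], [-171.15, -9.14], [-177.46, 177.46]. Speed limits (degrees/s): [159.86, 159.86, 180, 180, 180, 180].

## Interface

Orientations are given as a 3x3 rotation matrix whose columns are the frame's x, y, z axes.
In Python, from station import sense, capture, finish_job, search_frame, masks_of gives the robot as it stands.
- The arm moves only by the tool drive_tool, never from a script. Its argument "rows" is a list of rows, each a list of 7 numbers: the opening in per cent of the stroke, from 0 (shut) to 100 (fully open), then the shift along the world's x, y, z in mm, then the turn, a rotation vector about the world's x, y, z in rad. In form: [[fingers, dx, dy, dz, wx, wy, wz], ...]. A call has 1 to 5 rows; each row shifts and turns the commanded pose from where the row before left it; what a row does not reach is not made up. A row lasts 1/12 s, in which the tool goes at most 41.7 mm and 7.16 degrees, less where a joint would pass 70% of its speed; a pose out of reach is approached as far as the arm can. A call is refused whole if a number of a shift passes 41.7 or a number of a turn 0.125, either way. A call with a gripper value outside its range is refused whole. The fingers move at their own pace and stop on an object; the grip force is fixed at half the most. Time passes only in rows, so rows that do not move let the fingers close. It gives the time, the measured TCP pose, the force, the opening and the grip force at its end, in the units of the state.
- sense(): the state, without advancing time (a new reading comes with each control period).
- capture(name): name is "scene" or "top" or "wrist"; returns a dict with "frame" (420x560x3 uint8, red, green, blue), "z_map" (420x560 float32, m along the optical axis (not along the pixel's ray), 0 where there is no reading), "fx", "fy", "cx", "cy" (pixels), "R" (3x3) and "t" (3): a world point X has camera coordinates R X + t; the wrist camera has in their place "T_tool_cam" (4x4, takes a point from camera to tool coordinates, whose origin is the TCP and whose axes are the flange's). Camera axes: x right, y down, z forward; pixel columns grow to the right and rows downward; lengths in m; the calibration is good to about 2 mm. A picture is of the moment at which its call begins: read the wrist's pose just before it.
- finish_job(): hands the job in; it is judged then, once.
Trained networks look in a picture, given as the dict that the camera call returned (one of the last four; its "shot" number tells which), for a name from the list of things; names that differ only in an ending like _2 or _b are one class to them, and where a whole thing is asked for, a point or a joint stands for the part that bears it (a point fixed in the world has none). Each returns a list of dicts, best first, with "p" (0 to 1); they miss things now and then, are a little off and sometimes report something else, mostly with a low value. They report only what shows in the picture. A call takes as long as a camera call. They do not tell look-alikes from the thing itself.
- search_frame(label, picture): "xy" ([column, row] in pixels, amid what is visible of it).
- masks_of(label, picture): "region" (420x560 bool, what is visible of it) and "xy" ([column, row] in pixels, amid what is visible of it).
The state is a dict: "time_s": time; "joints": joint angles; "joint_velocities": joint speeds; "effort": joint torques, N m; "tcp_pos": TCP position; "ee_rot": TCP orientation; "wrist_force": force on the tool from outside, world axes, zero at the start; "moment": the same for the moment, N m; "gripper_width": opening from 0.0 (shut) to 1.0 (fully open); "gripper_force": force on a finger pad.
Only numpy, scipy, OpenCV 4.12 (cv2) and the standard library are available. Lean on these libraries where they do the work, as an engineer would, in place of code of your own. Each camera call takes 0.05 s, during which the arm holds its last target. There are 200 camera calls.

## Working session

There is one attempt and no reset: what is moved stays moved. The work goes in short steps, Python scripts to look and compute and a tool call to move; the robot and the scene stay as the last step left them, time stands still between calls to the robot, and variables do not carry over. Pictures are saved under pics/ and viewed, at most 14 in all, crops included, and the job is handed in when it is done.

Besides the shell and the picture viewer there is one more tool, called after ">>>" as name(argument=value, ...) on one line, values as JSON. drive_tool: Moves the arm, as the interface text tells. Its arguments: {"type":"object","properties":{"rows":{"type":"array"}},"required":["rows"]}

```bash
mkdir -p pics; ls; cat > h.py <<'E'
import numpy as np, cv2
from station import sense, capture, finish_job, search_frame, masks_of
def world(p):
    z=p["z_map"]; v,u=np.indices(z.shape)
    X=np.stack([(u-p["cx"])/p["fx"]*z,(v-p["cy"])/p["fy"]*z,z],-1)
    if "R" in p: W=(X-np.array(p["t"]))@np.array(p["R"])
    else:
        T=np.array(p["T_tool_cam"]); W=(X@T[:3,:3].T+T[:3,3])@np.array(p["S"]["ee_rot"]).T+np.array(p["S"]["tcp_pos"])
    W[z==0]=np.nan
    return W
def cap(n):
    S=sense(); p=capture(n)
    p=dict(p); p["S"]=S
    return p
def save(p,f): cv2.imwrite("pics/"+f,cv2.cvtColor(p["frame"],cv2.COLOR_RGB2BGR))
E
python3 - <<'E'
from h import *
print(sense())
a=cap("scene");save(a,"scene.png");b=cap("top");save(b,"top.png")
for p,n in((a,"scene"),(b,"top")):
    W=world(p)
    for l in ["dish_center","tumbler_center","beaker_center","cup_up_center","cup_down_center","cone_pack","setter_a_top"]:
        for m in masks_of(l,p):
            if m["p"]>.2:
                w=W[m["region"]]; w=w[~np.isnan(w[:,0])]
                print(n,l,round(m["p"],2),np.round(m["xy"]),m["region"].sum(),np.round(np.median(w,0),3),np.round(np.percentile(w[:,2],98),3) if len(w) else 0)
E
```

```text
pics
{'time_s': 0.0, 'joints': array([-6.23025877e+01,  2.20904293e+01,  3.80114757e-01, -3.04239612e-02,
       -6.84088523e+01, -1.48177220e+01]), 'joint_velocities': array([-0.03920971,  0.05323215,  0.0218047 , -0.06717129,  0.06250492,
       -0.05503146]), 'effort': array([-1.59022793e-04, -3.90668428e+01,  1.87410289e+01,  4.21980858e+00,
        1.11095089e-02, -1.95870575e-04]), 'tcp_pos': array([ 0.13923392, -0.6087275 ,  0.24046161]), 'ee_rot': array([[-9.74883905e-01, -2.22713026e-01, -5.29533136e-04],
       [-2.22713649e-01,  9.74881706e-01,  2.07098111e-03],
       [ 5.49976975e-05,  2.13690040e-03, -9.99997715e-01]]), 'wrist_force': array([-0.38343778,  0.27040028, -0.1934715 ]), 'moment': array([0.05076296, 0.01509573, 0.02893363]), 'gripper_force': 0.0, 'gripper_width': 0.9995059875445279}
scene dish_center 0.59 [268. 293.] 766 [0.415 0.164 0.017] 0.033
scene tumbler_center 0.65 [359. 168.] 503 [ 0.407 -0.262  0.046] 0.065
scene tumbler_center 0.26 [293. 223.] 1890 [0.427 0.066 0.108] 0.149
scene cup_up_center 0.87 [208. 252.] 444 [0.585 0.14  0.028] 0.042
scene cup
[... 295 characters left out ...]
] 773 [0.413 0.17  0.007] 0.035
top dish_center 0.47 [411. 168.] 352 [ 0.572 -0.325  0.03 ] 0.071
top tumbler_center 0.69 [394. 248.] 717 [ 0.411 -0.288  0.033] 0.068
top beaker_center 0.88 [224. 239.] 1140 [0.439 0.052 0.066] 0.152
top cup_up_center 0.76 [141. 198.] 480 [0.527 0.219 0.022] 0.043
top cup_up_center 0.75 [332. 244.] 471 [ 0.42  -0.163  0.022] 0.043
top cup_up_center 0.62 [178. 166.] 486 [0.585 0.142 0.021] 0.044
top cup_down_center 0.62 [276. 245.] 422 [ 0.43  -0.054  0.038] 0.045
top cup_down_center 0.37 [412. 168.] 395 [ 0.573 -0.325  0.03 ] 0.075
top cone_pack 0.7 [411. 166.] 403 [ 0.572 -0.325  0.03 ] 0.077
top setter_a_top 0.86 [263. 161.] 912 [ 0.599 -0.024  0.021] 0.025
```

```bash
python3 - <<'E'
import cv2
a=cv2.imread("pics/scene.png");b=cv2.imread("pics/top.png")
cv2.imwrite("pics/top_c.png",cv2.resize(b[110:310,90:470],None,fx=2.1,fy=2.1,interpolation=cv2.INTER_CUBIC))
cv2.imwrite("pics/scene_c.png",cv2.resize(a[100:350,150:420],None,fx=2.4,fy=2.4,interpolation=cv2.INTER_CUBIC))
E
```

```text
(no output)
```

View pics/top_c.png

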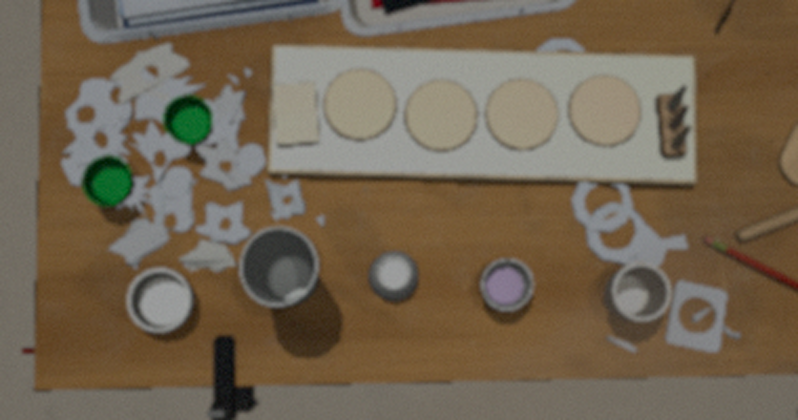

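View pics/scene_c.png

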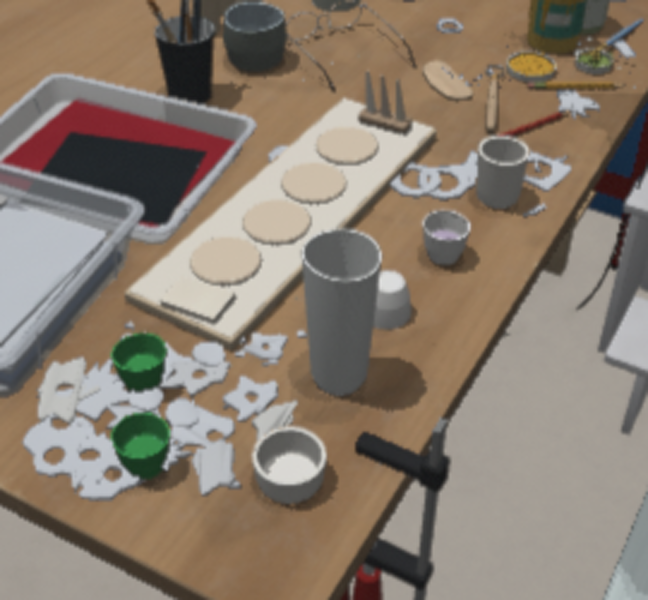

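Top crop: cone pack at (672,125), right end (-y). The setters d, c, b and a are at (604,110), (521,114), (440,115) and (360,104). The ware is dish (161,301), beaker (279,267), mouth-down cup (393,275), lilac upright cup (506,286) and tumbler (640,293). The candidates for cup_up are the lilac cup (506,286) and two green ones at (188,120) and (108,182). Lilac fits the description, and the crops already confirm it, so the green ones stay.
So the order is: dish on d, tumbler on c, boxed cups on b, beaker on a.

```bash
cat >> h.py <<'E'
def circ(P):
    from scipy.optimize import least_squares
    r=least_squares(lambda q:np.hypot(P[:,0]-q[0],P[:,1]-q[1])-q[2],[*P.mean(0)[:2],.03],loss="soft_l1",f_scale=.002)
    return r.x
def rim(W,x,y,z,rad,tol=.006,band=.012):
    # circle of the outer edge: points at height z about (x,y)
    d=np.hypot(W[...,0]-x,W[...,1]-y); m=(abs(W[...,2]-z)<tol)&(d<rad+band)
    P=W[m]; 
    for _ in range(3):
        c,r=cv2.minEnclosingCircle(P[:,:2].astype(np.float32)*1000)
        a=np.arctan2(P[:,1]-c[1]/1000,P[:,0]-c[0]/1000); d=np.hypot(P[:,1]-c[1]/1000,P[:,0]-c[0]/1000)
        break
    # outermost point per angular bin
    b=((a+np.pi)/(2*np.pi)*36).astype(int); Q=np.array([P[b==k][np.argmax(d[b==k])] for k in set(b)])
    return np.round(circ(Q),4),len(P),len(Q)
E
python3 - <<'E'
from h import *
b=cap("top");W=world(b)
for n,x,y,z,r in [("dish",.413,.17,.032,.0305),("tum",.411,-.288,.064,.0275),("beak",.439,.052,.15,.0335),("cu",.42,-.163,.042,.024),("cd",.43,-.054,.042,.018)]:
    print(n,rim(W,x,y,z,r))
hsv=cv2.cvtColor(b["frame"],cv2.COLOR_RGB2HSV)
for m in masks_of("setter_a_top",b):
    if m["p"]>.2:
        w=W[m["region"]];w=w[~np.isnan(w[:,0])]
        (c,r)=cv2.minEnclosingCircle((w[:,:2]*1000).astype(np.float32)); print("setter",round(m["p"],2),w.mean(0).round(4),np.round(c,1),r,m["region"].sum())
for cu,cv_ in [(360,104),(440,115),(521,114),(604,110)]:
    u,v=int(90+cu/2.1),int(110+cv_/2.1); print(W[v,u].round(4), b["frame"][v,u], b["frame"][v+22,u])
# clamp
m=(W[...,0]<.40)&(W[...,0]>.25)&(W[...,1]>.06)&(W[...,1]<.14)&(W[...,2]>.01)&(W[...,2]<.1)&(b["frame"].max(-1)<60)
print("clamp",np.nanpercentile(W[m],[2,50,98],axis=0).round(3),m.sum())
w=cap("wrist");print(np.round(w["T_tool_cam"],3),w["fx"],w["cx"],w["cy"])
E
```

```text
dish (array([0.4121, 0.1671, 0.0298]), 210, 36)
tum (array([ 0.4095, -0.2802,  0.0268]), 205, 36)
beak (array([0.4318, 0.0452, 0.0329]), 185, 36)
cu (array([ 0.4197, -0.1597,  0.0237]), 105, 36)
cd (array([ 0.4321, -0.0538,  0.0167]), 243, 36)
setter 0.69 [ 0.5997 -0.0246  0.021 ] [600.9 -24.8] 36.646034240722656 940
[ 0.6005 -0.0251  0.0215] [156 147 129] [155 155 151]
[ 0.5889 -0.1027  0.021 ] [155 146 126] [154 155 151]
[ 0.5874 -0.1826  0.0218] [151 143 121] [156 155 150]
[ 0.5911 -0.2637  0.018 ] [154 142 124] [152 152 146]
clamp [[0.301 0.099 0.011]
 [0.338 0.106 0.016]
 [0.376 0.116 0.036]] 367
[[-0.    -0.964 -0.266  0.073]
 [ 1.    -0.    -0.    -0.   ]
 [-0.    -0.266  0.964 -0.143]
 [ 0.     0.     0.     1.   ]] 369.81573575393344 276.35524091144896 210.19896685994962
```

>>> drive_tool(rows=[[100, 24.5, 30, 0, 0, 0, 0.122], [100, 24.5, 30, 0, 0, 0, 0.122], [100, 24.5, 30, 0, 0, 0, 0.122], [100, 24.5, 30, 0, 0, 0, 0.122], [100, 24.5, 30, 0, 0, 0, 0.122]])

```text
time_s: 1.37
tcp_pos: [0.2626, -0.4579, 0.2417]
ee_rot: [[-0.667, -0.745, 0.0], [-0.745, 0.667, -0.0], [0.0, -0.0, -1.0]]
wrist_force: [1.4, 0.0, 0.1]
gripper_width: 0.998
gripper_force: 0.0
```

>>> drive_tool(rows=[[100, 24.5, 30, -5, 0, 0, 0.122], [100, 24.5, 30, -5, 0, 0, 0.122], [100, 24.5, 30, -5, 0, 0, 0.122], [100, 24.5, 30, -5, 0, 0, 0.122], [100, 24.5, 30, -5, 0, 0, 0.122]])

```text
time_s: 1.78
tcp_pos: [0.3853, -0.3076, 0.2168]
ee_rot: [[-0.12, -0.993, 0.001], [-0.993, 0.12, -0.0], [0.0, -0.001, -1.0]]
wrist_force: [1.1, -0.3, 1.2]
gripper_width: 0.998
gripper_force: 0.0
```

>>> drive_tool(rows=[[100, 24.5, 30, 0, 0, 0, 0.122], [100, 0, 0, 0, 0, 0, 0], [100, 0, 0, 0, 0, 0, 0]])

```text
time_s: 2.03
tcp_pos: [0.4101, -0.2777, 0.2167]
ee_rot: [[-0.0, -1.0, 0.0], [-1.0, 0.0, -0.0], [0.0, -0.0, -1.0]]
wrist_force: [0.1, 0.4, -0.0]
gripper_width: 1.0
gripper_force: 0.0
```

```bash
cat >> h.py <<'E'
def setters(p,W,cs=((.6,-.025),(.589,-.103),(.588,-.183),(.59,-.263))):
    f=p["frame"].astype(int); tan=((f[...,0]-f[...,2])>14)&(abs(W[...,2]-.020)<.008)
    out=[]
    for c in cs:
        m=tan&(np.hypot(W[...,0]-c[0],W[...,1]-c[1])<.045)
        P=W[m]
        if len(P)<200: out.append(None);continue
        k,r=cv2.minEnclosingCircle((P[:,:2]*1000).astype(np.float32))
        out.append((P[:,:2].mean(0).round(4).tolist(),np.round(k,1).tolist(),round(r,1),len(P)))
    return out
E
python3 - <<'E'
from h import *
s=sense();print(s["time_s"],s["tcp_pos"],s["ee_rot"].round(3).tolist())
w=cap("wrist");save(w,"w1.png");W=world(w)
print(rim(W,.4095,-.2802,.064,.0275))
b=cap("top");
for r in setters(b,world(b)): print(r)
for r in setters(w,W): print(r)
E
```

```text
2.0333 [ 0.41006698 -0.27774715  0.21667057] [[-0.0, -1.0, 0.0], [-1.0, 0.0, -0.0], [0.0, -0.0, -1.0]]
(array([ 0.4096, -0.2799,  0.027 ]), 1060, 36)
([0.6002, -0.0246], [601.1, -20.2], 40.3, 938)
([0.5979, -0.0834], [595.0, -92.2], 32.8, 250)
None
([0.6079, -0.2688], [602.5, -266.9], 33.6, 392)
None
None
([0.5771, -0.1995], [583.0, -203.9], 38.8, 1356)
([0.5886, -0.2649], [590.4, -258.9], 40.8, 4396)
```

View pics/w1.png

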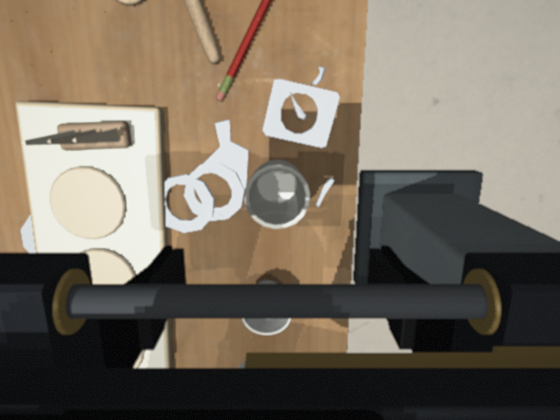

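>>> drive_tool(rows=[[100, 36, 10, 5, 0, 0, 0], [100, 36, 10, 5, 0, 0, 0], [100, 36, 10, 5, 0, 0, 0], [100, 36, 10, 5, 0, 0, 0], [100, 30, 30, 5, 0, 0, 0]])

```text
time_s: 2.55
tcp_pos: [0.5834, -0.2131, 0.2413]
ee_rot: [[-0.01, -1.0, 0.0], [-1.0, 0.01, -0.001], [0.001, -0.0, -1.0]]
wrist_force: [1.3, 0.3, 1.1]
gripper_width: 1.003
gripper_force: 0.0
```

>>> drive_tool(rows=[[100, 0, 20, 0, 0, 0, 0], [100, 0, 0, 0, 0, 0, 0]])

```text
time_s: 2.72
tcp_pos: [0.5829, -0.1887, 0.2409]
ee_rot: [[-0.004, -1.0, -0.001], [-1.0, 0.004, 0.001], [-0.001, 0.001, -1.0]]
wrist_force: [-0.5, -0.1, 0.2]
gripper_width: 1.001
gripper_force: 0.0
```

```bash
cat >> h.py <<'E'
def discs(p,W):
    # disc edges by colour a/b in Lab
    lab=cv2.cvtColor(p["frame"],cv2.COLOR_RGB2LAB).astype(int)
    return lab
E
python3 - <<'E'
from h import *
w=cap("wrist");save(w,"w2.png");W=world(w)
print(w["S"]["tcp_pos"])
for m in masks_of("setter_a_top",w):
    r=m["region"]; P=W[r];P=P[~np.isnan(P[:,0])]
    c,rr=cv2.minEnclosingCircle((P[:,:2]*1000).astype(np.float32)); print(round(m["p"],2),m["xy"],P[:,:2].mean(0),P[:,2].mean(),np.round(c,1),round(rr,1))
f=w["frame"].astype(int)
for r in range(20,250,20): print(r,[tuple(f[r,c]) for c in range(220,360,45)])
E
```

```text
[ 0.58290986 -0.18874262  0.24085647]
0.63 [256.1, 333.6] [ 0.6005502  -0.01833886] 0.023744001411929984 [ 599.3 -102.5] 114.5
20 [(np.int64(235), np.int64(237), np.int64(233)), (np.int64(149), np.int64(132), np.int64(111)), (np.int64(92), np.int64(86), np.int64(77)), (np.int64(162), np.int64(132), np.int64(99))]
40 [(np.int64(236), np.int64(238), np.int64(234)), (np.int64(189), np.int64(168), np.int64(141)), (np.int64(187), np.int64(165), np.int64(139)), (np.int64(164), np.int64(134), np.int64(100))]
60 [(np.int64(237), np.int64(239), np.int64(235)), (np.int64(237), np.int64(239), np.int64(236)), (np.int64(237), np.int64(239), np.int64(236)), (np.int64(178), np.int64(145), np.int64(107))]
80 [(np.int64(237), np.int64(239), np.int64(236)), (np.int64(238), np.int64(236), np.int64(221)), (np.int64(238), np.int64(240), np.int64(236)), (np.int64(196), np.int64(183), np.int64(171))]
100 [(np.int64(239), np.int64(240), np.int64(237)), (np.int64(238), np.int64(237), np.int64(220)), (np.int64(239), np.int64(241), np.int64(238)), (np.int64(111), np.int64(90), np.int64(66))]
120 [(np.int64(239
[... 624 characters left out ...]
 np.int64(204), np.int64(181)), (np.int64(116), np.int64(115), np.int64(107)), (np.int64(165), np.int64(132), np.int64(96))]
200 [(np.int64(202), np.int64(200), np.int64(187)), (np.int64(195), np.int64(184), np.int64(163)), (np.int64(200), np.int64(198), np.int64(185)), (np.int64(162), np.int64(130), np.int64(95))]
220 [(np.int64(200), np.int64(200), np.int64(185)), (np.int64(195), np.int64(183), np.int64(161)), (np.int64(218), np.int64(217), np.int64(202)), (np.int64(162), np.int64(133), np.int64(98))]
240 [(np.int64(201), np.int64(200), np.int64(186)), (np.int64(194), np.int64(183), np.int64(161)), (np.int64(228), np.int64(228), np.int64(216)), (np.int64(162), np.int64(131), np.int64(95))]
```

View pics/w2.png

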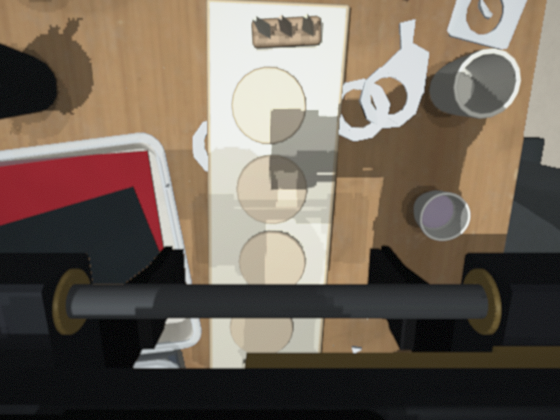

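Setters show at d (268,105), c (271,190) and b (272,263, partly hidden), with the cone pack at (287,32). Next I fit the discs by their 6 mm step in depth and check against the edges.

```bash
cat >> h.py <<'E'
def disc(W,c,z0=.0182):
    m=(np.hypot(W[...,0]-c[0],W[...,1]-c[1])<.046)&(W[...,2]>z0)&(W[...,2]<.03)
    P=W[m]; c0=np.median(P[:,:2],0)
    return (P[:,:2].mean(0).round(4).tolist(), np.round(2*np.sqrt(P[:,:2].var(0)),4).tolist(), len(P))
def hough(p,W,z=.021):
    # rectify frame onto plane z at 0.5 mm/px, Hough circles r=36mm
    R=None
    S=p["S"]
    if "R" in p: Rw,t=np.array(p["R"]),np.array(p["t"])
    else:
        T=np.eye(4);T[:3,:3]=S["ee_rot"];T[:3,3]=S["tcp_pos"]; T=np.linalg.inv(T@np.array(p["T_tool_cam"])); Rw,t=T[:3,:3],T[:3,3]
    xs=np.arange(.50,.70,.0005); ys=np.arange(-.34,.06,.0005)
    X,Y=np.meshgrid(xs,ys,indexing="ij"); C=np.stack([X,Y,0*X+z],-1)@Rw.T+t
    u=(p["fx"]*C[...,0]/C[...,2]+p["cx"]).astype(np.float32); v=(p["fy"]*C[...,1]/C[...,2]+p["cy"]).astype(np.float32)
    im=cv2.remap(p["frame"],u,v,cv2.INTER_LINEAR)
    g=cv2.GaussianBlur(cv2.cvtColor(im,cv2.COLOR_RGB2GRAY),(5,5),1.2)
    h=cv2.HoughCircles(g,cv2.HOUGH_GRADIENT,1,100,param1=40,param2=14,minRadius=69,maxRadius=75)
    return im,([] if h is None else [(round(xs[0]+a[1]*.0005,4),round(ys[0]+a[0]*.0005,4),a[2]/2) for a in h[0]])
E
python3 - <<'E'
from h import *
w=cap("wrist");W=world(w)
for c in((.6,-.025),(.589,-.103),(.588,-.183),(.59,-.263)): print(disc(W,c))
im,h=hough(w,W);print(h); cv2.imwrite("pics/rect.png",im[...,::-1])
E
```

```text
([0.6002, -0.0187], [0.0378, 0.0242], 1927)
([0.5877, -0.1087], [0.0365, 0.0311], 2869)
([0.5875, -0.1827], [0.0353, 0.0364], 3852)
([0.5898, -0.2637], [0.0354, 0.0356], 4554)
[(np.float64(0.5898), np.float64(-0.2632), np.float32(36.0)), (np.float64(0.5878), np.float64(-0.1822), np.float32(36.05)), (np.float64(0.5878), np.float64(-0.1042), np.float32(36.05)), (np.float64(0.6018), np.float64(-0.0257), np.float32(34.9))]
```

View pics/rect.png

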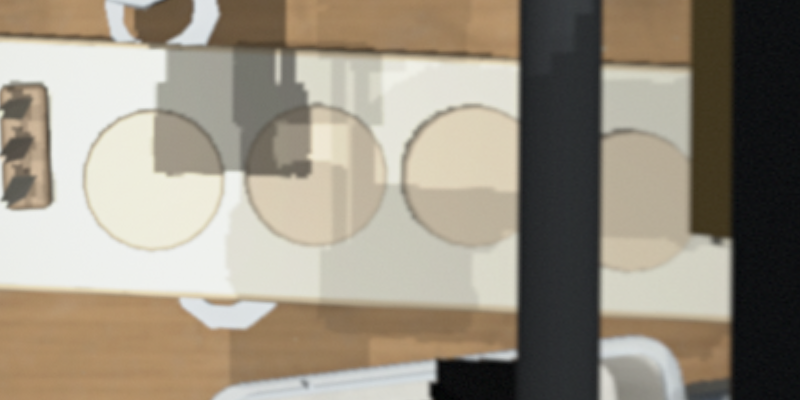

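The rectified view agrees: d (.590,-.2635), c (.5877,-.1825), b (.588,-.104) and a (about .6005,-.0248). Tumbler first.

>>> drive_tool(rows=[[100, -35, -18.4, 0, 0, 0, 0], [100, -35, -18.4, 0, 0, 0, 0], [100, -35, -18.4, 0, 0, 0, 0], [100, -35, -18.4, 0, 0, 0, 0], [100, -34.5, -18.4, 0, 0, 0, 0]])

```text
time_s: 3.28
tcp_pos: [0.4044, -0.2837, 0.2417]
ee_rot: [[-0.006, -1.0, 0.0], [-1.0, 0.006, -0.0], [0.0, -0.0, -1.0]]
wrist_force: [-0.1, 0.3, 1.0]
gripper_width: 1.001
gripper_force: 0.0
```

>>> drive_tool(rows=[[100, 0, 0, -40, 0, 0, 0], [100, 0, 0, -40, 0, 0, 0], [100, 0, 0, -20, 0, 0, 0], [100, 0, 0, 0, 0, 0, 0]])

```text
time_s: 3.62
tcp_pos: [0.4028, -0.2821, 0.1374]
ee_rot: [[-0.009, -1.0, -0.009], [-1.0, 0.009, 0.004], [-0.004, 0.009, -1.0]]
wrist_force: [0.0, 0.2, 0.2]
gripper_width: 0.999
gripper_force: 0.0
```

>>> drive_tool(rows=[[100, 0, 0, 0, 0, 0, 0], [100, 0, 0, 0, 0, 0, 0]])

```text
time_s: 3.78
tcp_pos: [0.4084, -0.2832, 0.1432]
ee_rot: [[-0.005, -1.0, 0.003], [-1.0, 0.005, -0.002], [0.002, -0.003, -1.0]]
wrist_force: [-0.7, -0.2, -0.1]
gripper_width: 1.003
gripper_force: 0.0
```

>>> drive_tool(rows=[[100, 0.5, 3, -25, 0, 0, 0], [100, 0, 0, -25, 0, 0, 0], [100, 0, 0, -25, 0, 0, 0], [100, 0, 0, -15, 0, 0, 0], [100, 0, 0, -10, 0, 0, 0]])

```text
time_s: 4.2
tcp_pos: [0.409, -0.2794, 0.0417]
ee_rot: [[-0.004, -1.0, 0.002], [-1.0, 0.004, -0.001], [0.001, -0.002, -1.0]]
wrist_force: [0.1, -0.4, 0.1]
gripper_width: 0.998
gripper_force: 0.0
```

>>> drive_tool(rows=[[100, 0, 0, 0, 0, 0, 0], [100, 0, 0, 0, 0, 0, 0]])

```text
time_s: 4.37
tcp_pos: [0.4094, -0.2795, 0.0427]
ee_rot: [[-0.004, -1.0, 0.002], [-1.0, 0.004, -0.001], [0.001, -0.002, -1.0]]
wrist_force: [-0.0, 0.8, 1.0]
gripper_width: 1.003
gripper_force: 0.0
```

>>> drive_tool(rows=[[0, 0, -0.4, 0, 0, 0, 0], [0, 0, 0, 0, 0, 0, 0], [0, 0, 0, 0, 0, 0, 0], [0, 0, 0, 0, 0, 0, 0], [0, 0, 0, 0, 0, 0, 0]])

```text
time_s: 4.78
tcp_pos: [0.4084, -0.2795, 0.0419]
ee_rot: [[-0.004, -1.0, 0.001], [-1.0, 0.004, -0.0], [0.0, -0.001, -1.0]]
wrist_force: [-0.7, 0.9, -0.4]
gripper_width: 0.709
gripper_force: 0.0
```

>>> drive_tool(rows=[[0, 0, 0, 0, 0, 0, 0], [0, 0, 0, 0, 0, 0, 0], [0, 0, 0, 0, 0, 0, 0], [0, 0, 0, 0, 0, 0, 0]])

```text
time_s: 5.12
tcp_pos: [0.4085, -0.2795, 0.0417]
ee_rot: [[-0.004, -1.0, 0.001], [-1.0, 0.004, -0.0], [0.0, -0.001, -1.0]]
wrist_force: [1.2, 0.5, 2.0]
gripper_width: 0.62
gripper_force: 29.9
```

>>> drive_tool(rows=[[0, 0, 0, 10, 0, 0, 0], [0, 0, 0, 25, 0, 0, 0], [0, 10, 5, 25, 0, 0, 0], [0, 25, 13, 10, 0, 0, 0], [0, 30, 16, 0, 0, 0, 0]])

```text
time_s: 5.53
tcp_pos: [0.4737, -0.2459, 0.1142]
ee_rot: [[-0.006, -1.0, 0.004], [-1.0, 0.006, -0.001], [0.001, -0.004, -1.0]]
wrist_force: [0.8, -0.1, -1.4]
gripper_width: 0.621
gripper_force: 29.9
```

>>> drive_tool(rows=[[0, 30, 16, 0, 0, 0, 0], [0, 30, 16, 0, 0, 0, 0], [0, 30, 17, 0, 0, 0, 0], [0, 18, 10, 0, 0, 0, 0], [0, 6, 4, 0, 0, 0, 0]])

```text
time_s: 5.95
tcp_pos: [0.5895, -0.1807, 0.1105]
ee_rot: [[-0.002, -1.0, 0.0], [-1.0, 0.002, -0.0], [0.0, -0.0, -1.0]]
wrist_force: [0.3, -0.3, -0.5]
gripper_width: 0.619
gripper_force: 29.9
```

>>> drive_tool(rows=[[0, 0, 0, 0, 0, 0, 0], [0, 0, 0, 0, 0, 0, 0], [0, 0, 0, 0, 0, 0, 0]])

```text
time_s: 6.2
tcp_pos: [0.5855, -0.1829, 0.111]
ee_rot: [[-0.005, -1.0, -0.002], [-1.0, 0.005, 0.0], [-0.0, 0.002, -1.0]]
wrist_force: [-0.4, -1.0, -0.6]
gripper_width: 0.621
gripper_force: 29.9
```

>>> drive_tool(rows=[[0, 1.5, 0.6, -10, 0, 0, 0], [0, 0, 0, -15, 0, 0, 0], [0, 0, 0, -12, 0, 0, 0], [0, 0, 0, -5, 0, 0, 0], [0, 0, 0, 0, 0, 0, 0]])

```text
time_s: 6.62
tcp_pos: [0.5868, -0.1822, 0.0676]
ee_rot: [[-0.005, -1.0, -0.004], [-1.0, 0.005, 0.0], [-0.0, 0.004, -1.0]]
wrist_force: [0.3, 0.8, -0.9]
gripper_width: 0.619
gripper_force: 29.9
```

>>> drive_tool(rows=[[0, 0, 0, 0, 0, 0, 0], [0, 0, 0, 0, 0, 0, 0], [0, 0, 0, 0, 0, 0, 0]])

```text
time_s: 6.87
tcp_pos: [0.5891, -0.182, 0.0703]
ee_rot: [[-0.004, -1.0, 0.002], [-1.0, 0.004, -0.0], [0.0, -0.002, -1.0]]
wrist_force: [-0.1, -0.1, -1.2]
gripper_width: 0.619
gripper_force: 29.9
```

>>> drive_tool(rows=[[0, -0.8, 0, -3, 0, 0, 0], [0, 0, 0, -2, 0, 0, 0], [0, 0, 0, -1, 0, 0, 0], [0, 0, 0, 0, 0, 0, 0], [0, 0, 0, 0, 0, 0, 0]])

```text
time_s: 7.28
tcp_pos: [0.5878, -0.1817, 0.0634]
ee_rot: [[-0.004, -1.0, -0.0], [-1.0, 0.004, -0.0], [0.0, 0.0, -1.0]]
wrist_force: [0.3, -0.5, -1.3]
gripper_width: 0.62
gripper_force: 29.9
```

>>> drive_tool(rows=[[0, 0, 0, -0.6, 0, 0, 0], [0, 0, 0, 0, 0, 0, 0], [0, 0, 0, 0, 0, 0, 0]])

```text
time_s: 7.53
tcp_pos: [0.5879, -0.1818, 0.0629]
ee_rot: [[-0.004, -1.0, 0.0], [-1.0, 0.004, -0.0], [0.0, -0.0, -1.0]]
wrist_force: [-0.3, 0.9, -0.9]
gripper_width: 0.619
gripper_force: 29.9
```

>>> drive_tool(rows=[[0, 0, -0.4, -0.7, 0, 0, 0], [0, 0, 0, 0, 0, 0, 0], [0, 0, 0, -0.5, 0, 0, 0], [0, 0, 0, 0, 0, 0, 0]])

```text
time_s: 7.87
tcp_pos: [0.588, -0.1822, 0.0626]
ee_rot: [[-0.004, -1.0, 0.001], [-1.0, 0.004, -0.0], [0.0, -0.001, -1.0]]
wrist_force: [-2.0, 0.7, 4.6]
gripper_width: 0.619
gripper_force: 29.9
```

>>> drive_tool(rows=[[100, 0, 0, 0, 0, 0, 0], [100, 0, 0, 0, 0, 0, 0], [100, 0, 0, 0, 0, 0, 0], [100, 0, 0, 10, 0, 0, 0], [100, 0, 0, 30, 0, 0, 0]])

```text
time_s: 8.28
tcp_pos: [0.5846, -0.1818, 0.0976]
ee_rot: [[-0.005, -1.0, -0.01], [-1.0, 0.005, 0.002], [-0.002, 0.01, -1.0]]
wrist_force: [-0.0, -0.4, -0.2]
gripper_width: 0.912
gripper_force: 0.0
```

>>> drive_tool(rows=[[100, 0, 0, 40, 0, 0, 0], [100, 0, 0, 40, 0, 0, 0], [100, 0, 10, 40, 0, 0, 0], [100, -10, 20, 20, 0, 0, 0], [100, -17, 35, 0, 0, 0, 0]])

```text
time_s: 8.7
tcp_pos: [0.5645, -0.1187, 0.2483]
ee_rot: [[-0.007, -1.0, 0.013], [-1.0, 0.007, -0.002], [0.002, -0.013, -1.0]]
wrist_force: [2.0, 0.6, 0.3]
gripper_width: 0.998
gripper_force: 0.0
```

>>> drive_tool(rows=[[100, -17, 35, 0, 0, 0, 0], [100, -17, 35, 0, 0, 0, 0], [100, -17, 35, 0, 0, 0, 0], [100, -17, 35, 0, 0, 0, 0], [100, -17, 35, 0, 0, 0, 0]])

```text
time_s: 9.12
tcp_pos: [0.4747, 0.0591, 0.2424]
ee_rot: [[-0.004, -1.0, 0.001], [-1.0, 0.004, 0.0], [-0.0, -0.001, -1.0]]
wrist_force: [0.1, 0.2, -0.3]
gripper_width: 0.999
gripper_force: 0.0
```

>>> drive_tool(rows=[[100, -17, 35, 0, 0, 0, 0], [100, -17, 35, 0, 0, 0, 0], [100, -17, 25, -20, 0, 0, 0], [100, -10, 10, -20, 0, 0, 0], [100, 0, 0, 0, 0, 0, 0]])

```text
time_s: 9.53
tcp_pos: [0.4113, 0.1632, 0.1991]
ee_rot: [[-0.001, -1.0, -0.006], [-1.0, 0.001, -0.003], [0.003, 0.006, -1.0]]
wrist_force: [-1.1, -0.8, 0.1]
gripper_width: 0.999
gripper_force: 0.0
```

>>> drive_tool(rows=[[100, 0, 0, 0, 0, 0, 0], [100, 0, 0, 0, 0, 0, 0], [100, 0, 0, 0, 0, 0, 0]])

```text
time_s: 9.78
tcp_pos: [0.416, 0.1626, 0.2029]
ee_rot: [[-0.005, -1.0, 0.002], [-1.0, 0.005, 0.001], [-0.001, -0.002, -1.0]]
wrist_force: [0.3, -0.6, -0.3]
gripper_width: 0.997
gripper_force: 0.0
```

```bash
python3 - <<'E'
from h import *
w=cap("wrist");W=world(w);print(w["S"]["tcp_pos"])
print("dish",rim(W,.4121,.1671,.032,.0305),"beak",rim(W,.432,.045,.15,.0335))
b=cap("top");save(b,"top2.png");V=world(b)
print("tum",rim(V,.5877,-.1825,.085,.0275))
im,h=hough(b,V);print(h)
E
```

```text
[0.41603801 0.16263965 0.20287396]
dish (array([0.4126, 0.1681, 0.03  ]), 1067, 36) beak (array([0.432 , 0.0454, 0.0338]), 1497, 22)
tum (array([ 0.588 , -0.1826,  0.0267]), 202, 36)
[(np.float64(0.5888), np.float64(-0.2642), np.float32(36.65)), (np.float64(0.5873), np.float64(-0.1047), np.float32(36.65)), (np.float64(0.5973), np.float64(-0.0262), np.float32(35.0))]
```

>>> drive_tool(rows=[[100, -3, 5.2, -25, 0, 0, 0], [100, 0, 0, -35, 0, 0, 0], [100, 0, 0, -35, 0, 0, 0], [100, 0, 0, -30, 0, 0, 0], [100, 0, 0, -20, 0, 0, 0]])

```text
time_s: 10.3
tcp_pos: [0.4115, 0.1668, 0.0546]
ee_rot: [[-0.006, -1.0, -0.002], [-1.0, 0.006, -0.002], [0.002, 0.002, -1.0]]
wrist_force: [-0.9, -0.1, 0.5]
gripper_width: 0.999
gripper_force: 0.0
```

>>> drive_tool(rows=[[100, 0, 0, -13, 0, 0, 0], [100, 0, 0, 0, 0, 0, 0], [100, 0, 0, 0, 0, 0, 0], [100, 0, 0, 0, 0, 0, 0]])

```text
time_s: 10.63
tcp_pos: [0.4129, 0.1684, 0.0446]
ee_rot: [[-0.004, -1.0, 0.002], [-1.0, 0.004, 0.001], [-0.001, -0.002, -1.0]]
wrist_force: [0.4, 0.2, 0.1]
gripper_width: 0.998
gripper_force: 0.0
```

Down to z ≈ 0.025, then close.

>>> drive_tool(rows=[[100, 0, -0.3, -12, 0, 0, 0], [100, 0, 0, -7.5, 0, 0, 0], [100, 0, 0, 0, 0, 0, 0], [0, 0, 0, 0, 0, 0, 0], [0, 0, 0, 0, 0, 0, 0]])

```text
time_s: 11.05
tcp_pos: [0.4122, 0.168, 0.0247]
ee_rot: [[-0.004, -1.0, 0.001], [-1.0, 0.004, 0.001], [-0.001, -0.001, -1.0]]
wrist_force: [0.5, 0.0, -0.8]
gripper_width: 0.921
gripper_force: 0.0
```

>>> drive_tool(rows=[[0, 0, 0, 0, 0, 0, 0], [0, 0, 0, 0, 0, 0, 0], [0, 0, 0, 0, 0, 0, 0], [0, 0, 0, 0, 0, 0, 0], [0, 0, 0, 0, 0, 0, 0]])

```text
time_s: 11.47
tcp_pos: [0.412, 0.1679, 0.0245]
ee_rot: [[-0.004, -1.0, 0.001], [-1.0, 0.004, 0.0], [-0.0, -0.001, -1.0]]
wrist_force: [-0.6, 0.5, 2.7]
gripper_width: 0.678
gripper_force: 29.8
```

>>> drive_tool(rows=[[0, 0, 0, 0, 0, 0, 0], [0, 0, 0, 0, 0, 0, 0]])

```text
time_s: 11.63
tcp_pos: [0.412, 0.1679, 0.0245]
ee_rot: [[-0.004, -1.0, 0.001], [-1.0, 0.004, 0.0], [-0.0, -0.001, -1.0]]
wrist_force: [-1.6, 0.6, 5.2]
gripper_width: 0.679
gripper_force: 29.8
```

>>> drive_tool(rows=[[0, 0, 0, 10, 0, 0, 0], [0, 0, 0, 25, 0, 0, 0], [0, 0, 0, 40, 0, 0, 0], [0, 0, 0, 40, 0, 0, 0], [0, 0, 0, 40, 0, 0, 0]])

```text
time_s: 12.05
tcp_pos: [0.4109, 0.1671, 0.1802]
ee_rot: [[-0.004, -1.0, -0.002], [-1.0, 0.004, -0.001], [0.001, 0.002, -1.0]]
wrist_force: [1.6, -0.5, -1.7]
gripper_width: 0.673
gripper_force: 30.0
```

>>> drive_tool(rows=[[0, 0, 0, 35, 0, 0, 0], [0, 10, -24, 15, 0, 0, 0], [0, 15, -36, 0, 0, 0, 0], [0, 15, -36, 0, 0, 0, 0], [0, 15, -36, 0, 0, 0, 0]])

```text
time_s: 12.47
tcp_pos: [0.4666, 0.0345, 0.2291]
ee_rot: [[-0.003, -1.0, -0.0], [-1.0, 0.003, 0.001], [-0.001, 0.0, -1.0]]
wrist_force: [1.4, 0.9, -0.7]
gripper_width: 0.678
gripper_force: 30.0
```

>>> drive_tool(rows=[[0, 15, -36, 0, 0, 0, 0], [0, 15, -36, 0, 0, 0, 0], [0, 15, -36, 0, 0, 0, 0], [0, 15, -36, 0, 0, 0, 0], [0, 15, -36, 0, 0, 0, 0]])

```text
time_s: 12.88
tcp_pos: [0.5416, -0.1462, 0.2281]
ee_rot: [[-0.004, -1.0, -0.002], [-1.0, 0.004, 0.001], [-0.001, 0.002, -1.0]]
wrist_force: [0.6, -0.5, -1.1]
gripper_width: 0.678
gripper_force: 30.0
```

>>> drive_tool(rows=[[0, 15, -36, 0, 0, 0, 0], [0, 15, -36, 0, 0, 0, 0], [0, 12, -30, -10, 0, 0, 0], [0, 6, -17, -20, 0, 0, 0], [0, 0, 0, -20, 0, 0, 0]])

```text
time_s: 13.3
tcp_pos: [0.5905, -0.2669, 0.1772]
ee_rot: [[-0.008, -1.0, 0.0], [-1.0, 0.008, -0.0], [0.0, -0.0, -1.0]]
wrist_force: [-0.3, 0.9, -1.9]
gripper_width: 0.685
gripper_force: 30.0
```

>>> drive_tool(rows=[[0, 0, 0, 0, 0, 0, 0], [0, 0, 0, 0, 0, 0, 0], [0, 0, 0, 0, 0, 0, 0], [0, 0, 0, 0, 0, 0, 0]])

```text
time_s: 13.63
tcp_pos: [0.5906, -0.2628, 0.1809]
ee_rot: [[-0.003, -1.0, 0.003], [-1.0, 0.003, -0.001], [0.001, -0.003, -1.0]]
wrist_force: [0.1, -0.7, -0.6]
gripper_width: 0.676
gripper_force: 30.0
```

```bash
python3 - <<'E'
from h import *
w=cap("wrist");W=world(w);s=w["S"];print(s["tcp_pos"],s["gripper_width"])
t=s["tcp_pos"]
print("dish", [rim(W,t[0],t[1],t[2]+.0075+k,.0305,.004) for k in(-.004,0,.004)])
save(w,"w3.png")
E
```

```text
[ 0.59056329 -0.26284143  0.18091813] 0.6762769769545088
dish [(array([ 0.5902, -0.2629,  0.0302]), 3524, 34), (array([ 0.5903, -0.2628,  0.0304]), 4342, 34), (array([ 0.5902, -0.263 ,  0.0302]), 2190, 34)]
```

View pics/w3.png

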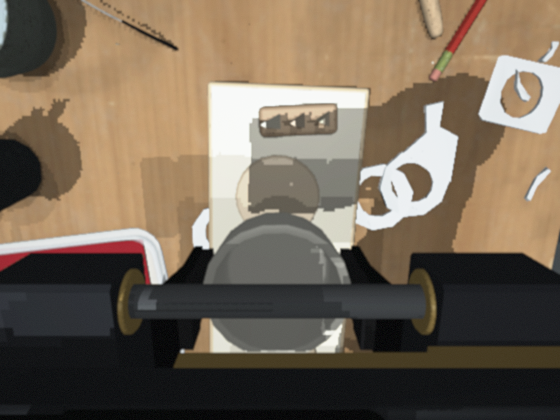

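Dish held level above setter d (setter visible at (277,190), cone pack at (298,120)). Lowering.

>>> drive_tool(rows=[[0, 0, -0.6, -20, 0, 0, 0], [0, 0, 0, -35, 0, 0, 0], [0, 0, 0, -35, 0, 0, 0], [0, 0, 0, -22, 0, 0, 0], [0, 0, 0, -10, 0, 0, 0]])

```text
time_s: 14.1
tcp_pos: [0.5882, -0.2628, 0.0546]
ee_rot: [[-0.004, -1.0, -0.004], [-1.0, 0.004, 0.001], [-0.001, 0.004, -1.0]]
wrist_force: [0.3, -0.8, -1.4]
gripper_width: 0.679
gripper_force: 30.0
```

>>> drive_tool(rows=[[0, 0, 0, -5, 0, 0, 0], [0, 0, 0, 0, 0, 0, 0], [0, 0, 0, 0, 0, 0, 0], [0, 0, 0, 0, 0, 0, 0]])

```text
time_s: 14.43
tcp_pos: [0.5913, -0.2641, 0.0544]
ee_rot: [[-0.003, -1.0, 0.004], [-1.0, 0.003, -0.001], [0.001, -0.004, -1.0]]
wrist_force: [0.6, -0.4, -1.6]
gripper_width: 0.683
gripper_force: 30.0
```

>>> drive_tool(rows=[[0, -0.6, 0.4, -4, 0, 0, 0], [0, 0, 0, -2.5, 0, 0, 0], [0, 0, 0, -1, 0, 0, 0], [0, 0, 0, 0, 0, 0, 0], [0, 0, 0, 0, 0, 0, 0]])

```text
time_s: 14.85
tcp_pos: [0.5894, -0.2635, 0.0455]
ee_rot: [[-0.004, -1.0, 0.001], [-1.0, 0.004, -0.0], [0.0, -0.001, -1.0]]
wrist_force: [-2.6, 1.6, 5.1]
gripper_width: 0.68
gripper_force: 29.8
```

>>> drive_tool(rows=[[0, 0, 0, -0.5, 0, 0, 0], [0, 0, 0, 0, 0, 0, 0], [0, 0, 0, 0, 0, 0, 0]])

```text
time_s: 15.1
tcp_pos: [0.5893, -0.2635, 0.0455]
ee_rot: [[-0.004, -1.0, 0.0], [-1.0, 0.004, -0.0], [0.0, -0.0, -1.0]]
wrist_force: [-3.5, 2.4, 7.5]
gripper_width: 0.679
gripper_force: 29.7
```

>>> drive_tool(rows=[[100, 0, 0, 0, 0, 0, 0], [100, 0, 0, 0, 0, 0, 0], [100, 0, 0, 0, 0, 0, 0], [100, 0, 0, 15, 0, 0, 0], [100, 0, 0, 35, 0, 0, 0]])

```text
time_s: 15.52
tcp_pos: [0.5856, -0.2625, 0.0888]
ee_rot: [[-0.005, -1.0, -0.012], [-1.0, 0.005, 0.003], [-0.003, 0.012, -1.0]]
wrist_force: [-0.0, 0.3, -1.2]
gripper_width: 0.954
gripper_force: 0.0
```

>>> drive_tool(rows=[[100, 0, 0, 40, 0, 0, 0], [100, -10, 5, 35, 0, 0, 0], [100, -25, 15, 30, 0, 0, 0], [100, -30, 18, 0, 0, 0, 0], [100, -30, 18, 0, 0, 0, 0]])

```text
time_s: 15.93
tcp_pos: [0.4946, -0.2074, 0.2007]
ee_rot: [[-0.005, -1.0, 0.005], [-1.0, 0.005, -0.001], [0.0, -0.005, -1.0]]
wrist_force: [-0.2, 0.9, -0.5]
gripper_width: 0.999
gripper_force: 0.0
```

>>> drive_tool(rows=[[100, -30, 18, 0, 0, 0, 0], [100, -25, 16, 0, 0, 0, 0], [100, -20, 14, 0, 0, 0, 0], [100, 0, 0, 0, 0, 0, 0], [100, 0, 0, 0, 0, 0, 0]])

```text
time_s: 16.35
tcp_pos: [0.4188, -0.1592, 0.1994]
ee_rot: [[-0.003, -1.0, 0.001], [-1.0, 0.003, -0.0], [0.0, -0.001, -1.0]]
wrist_force: [0.4, 0.2, 1.2]
gripper_width: 0.995
gripper_force: 0.0
```

>>> drive_tool(rows=[[100, 0, 0, 0, 0, 0, 0], [100, 0, 0, 0, 0, 0, 0]])

```text
time_s: 16.52
tcp_pos: [0.4203, -0.1599, 0.1989]
ee_rot: [[-0.004, -1.0, 0.0], [-1.0, 0.004, -0.0], [0.0, -0.0, -1.0]]
wrist_force: [0.6, 0.9, 0.2]
gripper_width: 1.001
gripper_force: 0.0
```

```bash
python3 - <<'E'
from h import *
w=cap("wrist");W=world(w);print(w["S"]["tcp_pos"])
print("cu",rim(W,.4197,-.1597,.042,.024),"cd",rim(W,.4321,-.0538,.042,.018))
print("dish",rim(W,.59,-.2635,.053,.0305))
im,h=hough(w,W);print(h)
b=cap("top");V=world(b);print(hough(b,V)[1]);print("dish",rim(V,.59,-.2635,.053,.0305))
E
```

```text
[ 0.42028378 -0.15987816  0.1989436 ]
cu (array([ 0.4201, -0.1591,  0.0242]), 643, 36) cd (array([ 0.4328, -0.0536,  0.0154]), 192, 21)
dish (array([ 0.5886, -0.2632,  0.0303]), 2066, 36)
[(np.float64(0.5858), np.float64(-0.1027), np.float32(37.2)), (np.float64(0.6093), np.float64(-0.2672), np.float32(35.0)), (np.float64(0.5848), np.float64(-0.1817), np.float32(35.0)), (np.float64(0.6333), np.float64(-0.1692), np.float32(36.65))]
[(np.float64(0.5873), np.float64(-0.1037), np.float32(36.65)), (np.float64(0.5993), np.float64(-0.2758), np.float32(36.0))]
dish (array([ 0.5884, -0.2634,  0.0298]), 216, 36)
```

>>> drive_tool(rows=[[80, 0, 0.4, -25, 0, 0, 0], [80, 0, 0, -38, 0, 0, 0], [80, 0, 0, -38, 0, 0, 0], [80, 0, 0, -38, 0, 0, 0], [80, 0, 0, -20, 0, 0, 0]])

```text
time_s: 17.03
tcp_pos: [0.4174, -0.1593, 0.0362]
ee_rot: [[-0.006, -1.0, -0.006], [-1.0, 0.006, 0.0], [-0.0, 0.006, -1.0]]
wrist_force: [-0.3, 0.8, -0.1]
gripper_width: 0.807
gripper_force: 0.0
```

>>> drive_tool(rows=[[80, 0, 0, 0, 0, 0, 0], [80, 0, 0, 0, 0, 0, 0], [80, 0, 0, 0, 0, 0, 0]])

```text
time_s: 17.28
tcp_pos: [0.4208, -0.1594, 0.0409]
ee_rot: [[-0.004, -1.0, 0.002], [-1.0, 0.004, -0.0], [0.0, -0.002, -1.0]]
wrist_force: [0.1, 0.1, 0.4]
gripper_width: 0.799
gripper_force: 0.0
```

>>> drive_tool(rows=[[80, -0.4, 0, -10, 0, 0, 0], [80, 0, 0, -4, 0, 0, 0], [80, 0, 0, 0, 0, 0, 0], [0, 0, 0, 0, 0, 0, 0], [0, 0, 0, 0, 0, 0, 0]])

```text
time_s: 17.7
tcp_pos: [0.4196, -0.1592, 0.0269]
ee_rot: [[-0.004, -1.0, 0.002], [-1.0, 0.004, -0.0], [0.0, -0.002, -1.0]]
wrist_force: [0.1, -0.3, 0.3]
gripper_width: 0.717
gripper_force: 0.0
```

>>> drive_tool(rows=[[0, 0, 0, 0, 0, 0, 0], [0, 0, 0, 0, 0, 0, 0], [0, 0, 0, 0, 0, 0, 0], [0, 0, 0, 0, 0, 0, 0], [0, 0, 0, 0, 0, 0, 0]])

```text
time_s: 18.12
tcp_pos: [0.4194, -0.1592, 0.0264]
ee_rot: [[-0.004, -1.0, 0.001], [-1.0, 0.004, -0.0], [0.0, -0.001, -1.0]]
wrist_force: [-0.2, -0.1, 2.7]
gripper_width: 0.518
gripper_force: 29.6
```

>>> drive_tool(rows=[[0, 0, 0, 0, 0, 0, 0], [0, 0, 0, 0, 0, 0, 0]])

```text
time_s: 18.28
tcp_pos: [0.4194, -0.1592, 0.0264]
ee_rot: [[-0.004, -1.0, 0.001], [-1.0, 0.004, -0.0], [0.0, -0.001, -1.0]]
wrist_force: [0.3, 0.8, 3.5]
gripper_width: 0.517
gripper_force: 29.6
```

>>> drive_tool(rows=[[0, 0, 0, 12, 0, 0, 0], [0, 0, 0, 30, 0, 0, 0], [0, 10, 5, 35, 0, 0, 0], [0, 25, 8, 13, 0, 0, 0], [0, 30, 10, 0, 0, 0, 0]])

```text
time_s: 18.7
tcp_pos: [0.485, -0.1363, 0.1196]
ee_rot: [[-0.005, -1.0, 0.006], [-1.0, 0.005, 0.0], [-0.0, -0.006, -1.0]]
wrist_force: [1.3, -0.5, -0.8]
gripper_width: 0.515
gripper_force: 29.6
```

>>> drive_tool(rows=[[0, 30, 10, 0, 0, 0, 0], [0, 30, 10, 0, 0, 0, 0], [0, 25, 8, 0, 0, 0, 0], [0, 14, 4, 0, 0, 0, 0], [0, 5, 0.5, -10, 0, 0, 0]])

```text
time_s: 19.12
tcp_pos: [0.5909, -0.1028, 0.1064]
ee_rot: [[-0.002, -1.0, 0.004], [-1.0, 0.002, -0.0], [0.0, -0.004, -1.0]]
wrist_force: [-0.1, -0.4, -0.7]
gripper_width: 0.519
gripper_force: 29.6
```

>>> drive_tool(rows=[[0, 0, 0, -15, 0, 0, 0], [0, 0, 0, -15, 0, 0, 0], [0, 0, 0, -10, 0, 0, 0], [0, 0, 0, -8, 0, 0, 0], [0, 0, 0, 0, 0, 0, 0]])

```text
time_s: 19.53
tcp_pos: [0.5857, -0.1039, 0.0555]
ee_rot: [[-0.005, -1.0, -0.005], [-1.0, 0.005, 0.0], [0.0, 0.005, -1.0]]
wrist_force: [-0.0, -0.5, -0.5]
gripper_width: 0.516
gripper_force: 29.6
```

>>> drive_tool(rows=[[0, 0, 0, 0, 0, 0, 0], [0, 0, 0, 0, 0, 0, 0], [0, 0, 0, 0, 0, 0, 0]])

```text
time_s: 19.78
tcp_pos: [0.5885, -0.1037, 0.059]
ee_rot: [[-0.004, -1.0, 0.002], [-1.0, 0.004, 0.0], [-0.0, -0.002, -1.0]]
wrist_force: [0.1, 0.9, -0.9]
gripper_width: 0.515
gripper_force: 29.6
```

>>> drive_tool(rows=[[0, -0.3, -0.3, -5, 0, 0, 0], [0, 0, 0, -3, 0, 0, 0], [0, 0, 0, -1.5, 0, 0, 0], [0, 0, 0, -1, 0, 0, 0], [0, 0, 0, 0, 0, 0, 0]])

```text
time_s: 20.2
tcp_pos: [0.5876, -0.104, 0.0475]
ee_rot: [[-0.004, -1.0, -0.0], [-1.0, 0.004, -0.0], [0.0, 0.0, -1.0]]
wrist_force: [0.1, 0.2, -1.3]
gripper_width: 0.517
gripper_force: 29.6
```

>>> drive_tool(rows=[[0, 0, 0, -0.5, 0, 0, 0], [0, 0, 0, 0, 0, 0, 0], [0, 0, 0, 0, 0, 0, 0]])

```text
time_s: 20.45
tcp_pos: [0.5877, -0.104, 0.0474]
ee_rot: [[-0.004, -1.0, 0.0], [-1.0, 0.004, -0.0], [0.0, -0.0, -1.0]]
wrist_force: [-1.4, 0.1, 2.3]
gripper_width: 0.516
gripper_force: 29.6
```

>>> drive_tool(rows=[[100, 0, 0, 0, 0, 0, 0], [100, 0, 0, 0, 0, 0, 0], [100, 0, 0, 0, 0, 0, 0], [100, 0, 0, 15, 0, 0, 0], [100, 0, 0, 35, 0, 0, 0]])

```text
time_s: 20.87
tcp_pos: [0.5841, -0.1039, 0.0925]
ee_rot: [[-0.005, -1.0, -0.011], [-1.0, 0.005, 0.0], [-0.0, 0.011, -1.0]]
wrist_force: [-0.1, -0.1, -1.3]
gripper_width: 0.808
gripper_force: 0.0
```

>>> drive_tool(rows=[[100, 0, 0, 40, 0, 0, 0], [100, -5, 0, 40, 0, 0, 0], [100, -25, 8, 23, 0, 0, 0], [100, -30, 10, 0, 0, 0, 0], [100, -30, 10, 0, 0, 0, 0]])

```text
time_s: 21.28
tcp_pos: [0.4977, -0.0756, 0.2015]
ee_rot: [[-0.005, -1.0, 0.004], [-1.0, 0.005, 0.001], [-0.001, -0.004, -1.0]]
wrist_force: [-0.1, 0.5, -0.5]
gripper_width: 0.992
gripper_force: 0.0
```

>>> drive_tool(rows=[[100, -30, 10, 0, 0, 0, 0], [100, -25, 8, 0, 0, 0, 0], [100, -10, 4, 0, 0, 0, 0], [100, 0, 0, 0, 0, 0, 0], [100, 0, 0, 0, 0, 0, 0]])

```text
time_s: 21.7
tcp_pos: [0.4333, -0.0537, 0.2006]
ee_rot: [[-0.003, -1.0, 0.002], [-1.0, 0.003, 0.0], [-0.0, -0.002, -1.0]]
wrist_force: [0.5, -0.1, -0.3]
gripper_width: 0.998
gripper_force: 0.0
```

>>> drive_tool(rows=[[100, 0, 0, 0, 0, 0, 0], [100, 0, 0, 0, 0, 0, 0]])

```text
time_s: 21.87
tcp_pos: [0.4338, -0.054, 0.1999]
ee_rot: [[-0.004, -1.0, 0.0], [-1.0, 0.004, -0.0], [0.0, -0.0, -1.0]]
wrist_force: [0.5, 0.3, -0.7]
gripper_width: 0.999
gripper_force: 0.0
```

```bash
python3 - <<'E'
from h import *
w=cap("wrist");W=world(w);print(w["S"]["tcp_pos"])
print("cd",rim(W,.4325,-.0537,.042,.018,.004))
print("cu",rim(W,.588,-.104,.063,.024))
b=cap("top");V=world(b);print("cu",rim(V,.588,-.104,.063,.024),"cd",rim(V,.4325,-.0537,.042,.018,.004))
save(w,"w4.png")
E
```

```text
[ 0.43383554 -0.05401903  0.19991213]
cd (array([ 0.433 , -0.0532,  0.0166]), 1189, 36)
cu (array([ 0.5872, -0.1039,  0.0243]), 1066, 36)h.py:18: RuntimeWarning: Mean of empty slice.
  r=least_squares(lambda q:np.hypot(P[:,0]-q[0],P[:,1]-q[1])-q[2],[*P.mean(0)[:2],.03],loss="soft_l1",f_scale=.002)
  ret = ret.dtype.type(ret / rcount)
Traceback (most recent call last):
  File "h.py", line 30, in rim
    return np.round(circ(Q),4),len(P),len(Q)
                    ~~~~^^^
  File "h.py", line 18, in circ
    r=least_squares(lambda q:np.hypot(P[:,0]-q[0],P[:,1]-q[1])-q[2],[*P.mean(0)[:2],.03],loss="soft_l1",f_scale=.002)
                                                                      ~~~~~~~~~^^^^
IndexError: invalid index to scalar variable.
```

>>> drive_tool(rows=[[80, -0.8, 0.6, -25, 0, 0, 0], [80, 0, 0, -38, 0, 0, 0], [80, 0, 0, -38, 0, 0, 0], [80, 0, 0, -38, 0, 0, 0], [80, 0, 0, -20, 0, 0, 0]])

```text
time_s: 22.38
tcp_pos: [0.4299, -0.054, 0.0374]
ee_rot: [[-0.005, -1.0, -0.006], [-1.0, 0.005, -0.001], [0.001, 0.006, -1.0]]
wrist_force: [0.3, 0.2, -0.3]
gripper_width: 0.81
gripper_force: 0.0
```

>>> drive_tool(rows=[[80, 0, 0, 0, 0, 0, 0], [80, 0, 0, 0, 0, 0, 0], [80, 0, 0, 0, 0, 0, 0]])

```text
time_s: 22.63
tcp_pos: [0.4333, -0.0532, 0.042]
ee_rot: [[-0.004, -1.0, 0.002], [-1.0, 0.004, 0.0], [-0.0, -0.002, -1.0]]
wrist_force: [0.5, 0.0, 0.5]
gripper_width: 0.802
gripper_force: 0.0
```

>>> drive_tool(rows=[[80, -0.3, 0, -12, 0, 0, 0], [80, 0, 0, -6, 0, 0, 0], [80, 0, 0, 0, 0, 0, 0], [0, 0, 0, 0, 0, 0, 0], [0, 0, 0, 0, 0, 0, 0]])

```text
time_s: 23.05
tcp_pos: [0.4322, -0.0532, 0.0239]
ee_rot: [[-0.004, -1.0, 0.002], [-1.0, 0.004, 0.0], [-0.0, -0.002, -1.0]]
wrist_force: [0.5, -0.5, -0.8]
gripper_width: 0.718
gripper_force: 0.0
```

>>> drive_tool(rows=[[0, 0, 0, 0, 0, 0, 0], [0, 0, 0, 0, 0, 0, 0], [0, 0, 0, 0, 0, 0, 0], [0, 0, 0, 0, 0, 0, 0], [0, 0, 0, 0, 0, 0, 0]])

```text
time_s: 23.47
tcp_pos: [0.4319, -0.0533, 0.0233]
ee_rot: [[-0.004, -1.0, 0.001], [-1.0, 0.004, 0.0], [-0.0, -0.001, -1.0]]
wrist_force: [0.2, 0.3, 2.2]
gripper_width: 0.523
gripper_force: 29.9
```

>>> drive_tool(rows=[[0, 0, 0, 0, 0, 0, 0], [0, 0, 0, 0, 0, 0, 0]])

```text
time_s: 23.63
tcp_pos: [0.4319, -0.0533, 0.0233]
ee_rot: [[-0.004, -1.0, 0.001], [-1.0, 0.004, 0.0], [-0.0, -0.001, -1.0]]
wrist_force: [0.2, -0.1, 3.3]
gripper_width: 0.526
gripper_force: 30.0
```

>>> drive_tool(rows=[[0, 0, 0, 12, 0, 0, 0], [0, 0, 0, 30, 0, 0, 0], [0, 0, 0, 38, 0, 0, 0], [0, 0, 0, 35, 0, 0, 0], [0, 15, -5, 22, 0, 0, 0]])

```text
time_s: 24.05
tcp_pos: [0.4448, -0.0582, 0.1628]
ee_rot: [[-0.003, -1.0, 0.001], [-1.0, 0.003, 0.001], [-0.001, -0.001, -1.0]]
wrist_force: [-0.1, -0.3, -2.1]
gripper_width: 0.521
gripper_force: 29.7
```

>>> drive_tool(rows=[[0, 28, -10, 0, 0, 0, 0], [0, 28, -10, 0, 0, 0, 0], [0, 28, -9, 0, 0, 0, 0], [0, 28, -9, 0, 0, 0, 0], [0, 20, -6, 0, 0, 0, 0]])

```text
time_s: 24.47
tcp_pos: [0.58, -0.1032, 0.159]
ee_rot: [[-0.005, -1.0, -0.001], [-1.0, 0.005, 0.0], [-0.0, 0.001, -1.0]]
wrist_force: [0.4, 0.5, -0.8]
gripper_width: 0.52
gripper_force: 29.7
```

>>> drive_tool(rows=[[0, 8.5, -2, -10, 0, 0, 0], [0, 0, 0, -15, 0, 0, 0], [0, 0, 0, -15, 0, 0, 0], [0, 0, 0, -10, 0, 0, 0], [0, 0, 0, 0, 0, 0, 0]])

```text
time_s: 24.88
tcp_pos: [0.5841, -0.1042, 0.1064]
ee_rot: [[-0.005, -1.0, -0.008], [-1.0, 0.005, 0.0], [-0.0, 0.008, -1.0]]
wrist_force: [-0.1, 0.7, -0.6]
gripper_width: 0.521
gripper_force: 29.7
```

>>> drive_tool(rows=[[0, 0, 0, 0, 0, 0, 0], [0, 0, 0, 0, 0, 0, 0], [0, 0, 0, 0, 0, 0, 0], [0, 0, 0, 0, 0, 0, 0]])

```text
time_s: 25.22
tcp_pos: [0.5875, -0.1042, 0.1111]
ee_rot: [[-0.004, -1.0, 0.002], [-1.0, 0.004, 0.0], [-0.0, -0.002, -1.0]]
wrist_force: [-0.9, -0.1, -0.6]
gripper_width: 0.519
gripper_force: 29.7
```

```bash
python3 - <<'E'
from h import *
w=cap("wrist");W=world(w);t=w["S"]["tcp_pos"];print(t)
print("held top",rim(W,t[0],t[1],t[2]+.0187,.017,.003,.006))
save(w,"w4.png")
E
```

```text
[ 0.58745671 -0.1042289   0.11106697]
held top (array([ 0.5874, -0.1045,  0.0164]), 2287, 29)
```

View pics/w4.png

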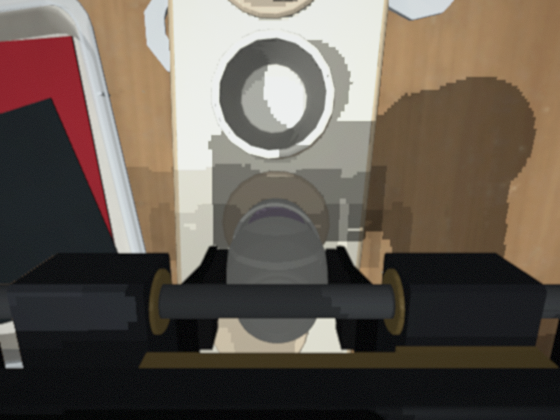

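The held cup (277,290) sits right over the upright cup (lilac rim at (276,210)). I'll lower it slowly onto the rim.

>>> drive_tool(rows=[[0, 0, 0.4, -6, 0, 0, 0], [0, 0, 0, -6, 0, 0, 0], [0, 0, 0, -5, 0, 0, 0], [0, 0, 0, -3, 0, 0, 0], [0, 0, 0, 0, 0, 0, 0]])

```text
time_s: 25.68
tcp_pos: [0.5862, -0.104, 0.0887]
ee_rot: [[-0.004, -1.0, -0.002], [-1.0, 0.004, -0.0], [0.0, 0.002, -1.0]]
wrist_force: [-0.1, 0.2, -1.7]
gripper_width: 0.523
gripper_force: 29.7
```

>>> drive_tool(rows=[[0, 0, 0, 0, 0, 0, 0], [0, 0, 0, 0, 0, 0, 0], [0, 0, 0, 0, 0, 0, 0]])

```text
time_s: 25.93
tcp_pos: [0.5872, -0.1039, 0.0903]
ee_rot: [[-0.004, -1.0, 0.001], [-1.0, 0.004, 0.0], [-0.0, -0.001, -1.0]]
wrist_force: [-1.2, -0.7, -1.2]
gripper_width: 0.524
gripper_force: 29.7
```

>>> drive_tool(rows=[[0, 0, 0, -1.5, 0, 0, 0], [0, 0, 0, -1.2, 0, 0, 0], [0, 0, 0, -0.8, 0, 0, 0], [0, 0, 0, 0, 0, 0, 0], [0, 0, 0, 0, 0, 0, 0]])

```text
time_s: 26.35
tcp_pos: [0.587, -0.1039, 0.0864]
ee_rot: [[-0.004, -1.0, -0.0], [-1.0, 0.004, -0.0], [0.0, 0.0, -1.0]]
wrist_force: [0.1, 0.0, 0.4]
gripper_width: 0.522
gripper_force: 29.7
```

>>> drive_tool(rows=[[0, 0, 0, -0.5, 0, 0, 0], [0, 0, 0, 0, 0, 0, 0], [0, 0, 0, 0, 0, 0, 0]])

```text
time_s: 26.6
tcp_pos: [0.587, -0.104, 0.086]
ee_rot: [[-0.004, -1.0, 0.0], [-1.0, 0.004, 0.0], [-0.0, -0.0, -1.0]]
wrist_force: [-0.0, 1.2, -1.0]
gripper_width: 0.525
gripper_force: 29.7
```

>>> drive_tool(rows=[[0, 0.3, 0, -0.5, 0, 0, 0], [0, 0, 0, 0, 0, 0, 0], [0, 0, 0, 0, 0, 0, 0]])

```text
time_s: 26.85
tcp_pos: [0.5873, -0.104, 0.0856]
ee_rot: [[-0.004, -1.0, 0.0], [-1.0, 0.004, -0.0], [0.0, -0.0, -1.0]]
wrist_force: [-0.4, -0.0, -1.2]
gripper_width: 0.52
gripper_force: 29.8
```

>>> drive_tool(rows=[[0, 0, 0, -0.3, 0, 0, 0], [0, 0, 0, 0, 0, 0, 0], [0, 0, 0, 0, 0, 0, 0]])

```text
time_s: 27.1
tcp_pos: [0.5874, -0.104, 0.0854]
ee_rot: [[-0.004, -1.0, 0.0], [-1.0, 0.004, -0.0], [0.0, -0.0, -1.0]]
wrist_force: [-0.7, 0.2, 0.1]
gripper_width: 0.522
gripper_force: 29.8
```

>>> drive_tool(rows=[[0, 0, 0, -0.4, 0, 0, 0], [0, 0, 0, 0, 0, 0, 0], [0, 0, 0, 0, 0, 0, 0]])

```text
time_s: 27.35
tcp_pos: [0.5875, -0.104, 0.0853]
ee_rot: [[-0.004, -1.0, 0.001], [-1.0, 0.004, -0.0], [0.0, -0.001, -1.0]]
wrist_force: [-1.2, -0.4, 3.5]
gripper_width: 0.522
gripper_force: 30.0
```

```bash
python3 - <<'E'
from h import *
w=cap("wrist");W=world(w);t=w["S"]["tcp_pos"];print(t,w["S"]["wrist_force"])
r=rim(W,t[0],t[1],t[2]+.0187,.017,.003,.006);print(r)
m=np.hypot(W[...,0]-t[0],W[...,1]-t[1])<.012;z=W[...,2][m];z=z[(z>.095)&(z<.11)];print(np.median(z),len(z))
for m in masks_of("cup_up_center",w)[:2]: print(m["p"],m["xy"])
save(w,"w5.png");f=cv2.imread("pics/w5.png");cv2.imwrite("pics/w5c.png",cv2.resize(f[130:360,180:380],None,fx=2.6,fy=2.6,interpolation=cv2.INTER_CUBIC))
E
```

```text
[ 0.58749989 -0.10398109  0.08530531] [-1.23502032 -0.44990561  3.47843897]
(array([ 0.5873, -0.1041,  0.0164]), 2306, 29)
0.1023030274191991 732
0.9 [273.3, 215.0]
```

View pics/w5c.png

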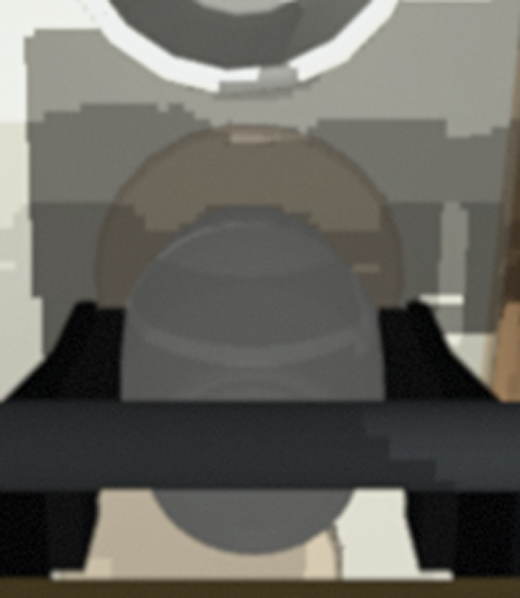

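>>> drive_tool(rows=[[100, 0, 0, 0, 0, 0, 0], [100, 0, 0, 0, 0, 0, 0], [100, 0, 0, 0, 0, 0, 0], [100, 0, 0, 0, 0, 0, 0], [100, 0, 0, 10, 0, 0, 0]])

```text
time_s: 27.87
tcp_pos: [0.5857, -0.1039, 0.0927]
ee_rot: [[-0.005, -1.0, -0.005], [-1.0, 0.005, 0.0], [-0.0, 0.005, -1.0]]
wrist_force: [-0.4, -1.2, 0.1]
gripper_width: 0.818
gripper_force: 0.0
```

>>> drive_tool(rows=[[100, 0, 0, 25, 0, 0, 0], [100, 0, 0, 40, 0, 0, 0], [100, 0, 0, 40, 0, 0, 0], [100, 0, 0, 20, 0, 0, 0], [100, -10, 10, 0, 0, 0, 0]])

```text
time_s: 28.28
tcp_pos: [0.5816, -0.095, 0.2269]
ee_rot: [[-0.004, -1.0, 0.014], [-1.0, 0.004, -0.001], [0.001, -0.014, -1.0]]
wrist_force: [0.6, 0.9, 0.2]
gripper_width: 0.993
gripper_force: 0.0
```

>>> drive_tool(rows=[[100, -28, 27, 0, 0, 0, 0], [100, -28, 27, 0, 0, 0, 0], [100, -28, 27, 0, 0, 0, 0], [100, -28, 27, 0, 0, 0, 0], [100, -24, 22, 0, 0, 0, 0]])

```text
time_s: 28.7
tcp_pos: [0.4395, 0.037, 0.2204]
ee_rot: [[-0.004, -1.0, 0.001], [-1.0, 0.004, 0.001], [-0.001, -0.001, -1.0]]
wrist_force: [0.7, 0.4, -0.2]
gripper_width: 0.992
gripper_force: 0.0
```

>>> drive_tool(rows=[[100, -9, 9, 0, 0, 0, 0], [100, 0, 0, 0, 0, 0, 0], [100, 0, 0, 0, 0, 0, 0], [100, 0, 0, 0, 0, 0, 0], [100, 0, 0, 0, 0, 0, 0]])

```text
time_s: 29.12
tcp_pos: [0.433, 0.0447, 0.2199]
ee_rot: [[-0.005, -1.0, 0.0], [-1.0, 0.005, -0.0], [0.0, -0.0, -1.0]]
wrist_force: [0.5, 0.3, 0.6]
gripper_width: 0.998
gripper_force: 0.0
```

```bash
python3 - <<'E'
from h import *
w=cap("wrist");W=world(w);t=w["S"]["tcp_pos"];print(t)
print("beak",rim(W,.432,.0452,.15,.0335,.005))
b=cap("top");V=world(b)
for q in (W,V):
  try: print("boxtop",rim(q,.5873,-.104,.104,.017,.004))
  except Exception as e: print("-")
print(hough(b,V)[1]);
s=cap("scene");save(s,"s2.png");f=cv2.imread("pics/s2.png");cv2.imwrite("pics/s2c.png",cv2.resize(f[120:290,190:360],None,fx=3.4,fy=3.4,interpolation=cv2.INTER_CUBIC))
E
```

```text
[0.43302464 0.04466336 0.21987879]
beak (array([0.4323, 0.046 , 0.0334]), 1706, 36)
boxtop (array([ 0.5843, -0.0913,  0.0073]), 544, 26)
boxtop (array([ 0.5861, -0.1042,  0.016 ]), 222, 36)
[(np.float64(0.5868), np.float64(-0.1032), np.float32(36.1)), (np.float64(0.5978), np.float64(-0.0247), np.float32(36.05)), (np.float64(0.5918), np.float64(-0.2622), np.float32(35.0))]
```

View pics/s2c.png

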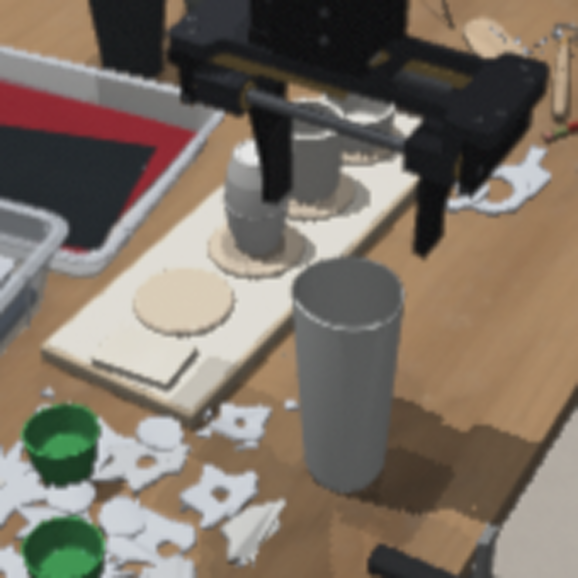

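The boxed cups stand rim on rim at (255,200), with the beaker at (345,380). The beaker goes last, to setter a.

>>> drive_tool(rows=[[100, -0.5, 1.1, -20, 0, 0, 0], [100, 0, 0, -30, 0, 0, 0], [100, 0, 0, -30, 0, 0, 0], [100, 0, 0, -20, 0, 0, 0], [100, 0, 0, -8, 0, 0, 0]])

```text
time_s: 29.68
tcp_pos: [0.4302, 0.045, 0.1089]
ee_rot: [[-0.006, -1.0, -0.006], [-1.0, 0.006, -0.002], [0.002, 0.006, -1.0]]
wrist_force: [-0.7, -0.0, 0.3]
gripper_width: 0.997
gripper_force: 0.0
```

>>> drive_tool(rows=[[100, 0, 0, 0, 0, 0, 0], [100, 0, 0, 0, 0, 0, 0], [100, 0, 0, 0, 0, 0, 0]])

```text
time_s: 29.93
tcp_pos: [0.433, 0.0465, 0.113]
ee_rot: [[-0.004, -1.0, 0.003], [-1.0, 0.004, 0.001], [-0.001, -0.003, -1.0]]
wrist_force: [0.4, 0.2, 0.8]
gripper_width: 1.002
gripper_force: 0.0
```

>>> drive_tool(rows=[[0, 0, 0, 0, 0, 0, 0], [0, 0, 0, 0, 0, 0, 0], [0, 0, 0, 0, 0, 0, 0], [0, 0, 0, 0, 0, 0, 0], [0, 0, 0, 0, 0, 0, 0]])

```text
time_s: 30.35
tcp_pos: [0.4321, 0.0463, 0.1123]
ee_rot: [[-0.004, -1.0, 0.001], [-1.0, 0.004, 0.0], [-0.0, -0.001, -1.0]]
wrist_force: [-0.4, 0.8, 2.5]
gripper_width: 0.75
gripper_force: 29.9
```

>>> drive_tool(rows=[[0, 0, 0, 0, 0, 0, 0], [0, 0, 0, 0, 0, 0, 0], [0, 0, 0, 0, 0, 0, 0]])

```text
time_s: 30.6
tcp_pos: [0.4322, 0.0463, 0.1123]
ee_rot: [[-0.004, -1.0, 0.001], [-1.0, 0.004, 0.0], [-0.0, -0.001, -1.0]]
wrist_force: [-1.1, 0.6, 4.5]
gripper_width: 0.751
gripper_force: 29.8
```

>>> drive_tool(rows=[[0, 0, 0, 8, 0, 0, 0], [0, 0, 0, 20, 0, 0, 0], [0, 0, 0, 25, 0, 0, 0], [0, 8, -4, 12, 0, 0, 0], [0, 20, -8, 0, 0, 0, 0]])

```text
time_s: 31.02
tcp_pos: [0.4593, 0.0346, 0.1795]
ee_rot: [[-0.002, -1.0, 0.003], [-1.0, 0.002, 0.002], [-0.002, -0.003, -1.0]]
wrist_force: [0.6, -0.1, -1.6]
gripper_width: 0.75
gripper_force: 30.0
```

>>> drive_tool(rows=[[0, 25, -10.5, 0, 0, 0, 0], [0, 25, -10.5, 0, 0, 0, 0], [0, 25, -10.5, 0, 0, 0, 0], [0, 25, -10.5, 0, 0, 0, 0], [0, 22, -9, 0, 0, 0, 0]])

```text
time_s: 31.43
tcp_pos: [0.5823, -0.0177, 0.1758]
ee_rot: [[-0.005, -1.0, -0.003], [-1.0, 0.005, 0.0], [-0.0, 0.003, -1.0]]
wrist_force: [-0.3, 0.3, -2.6]
gripper_width: 0.753
gripper_force: 30.0
```

>>> drive_tool(rows=[[0, 13, -5, 0, 0, 0, 0], [0, 5, -2.4, 0, 0, 0, 0], [0, 0, 0, -10, 0, 0, 0], [0, 0, 0, -10, 0, 0, 0], [0, 0, 0, -5, 0, 0, 0]])

```text
time_s: 31.85
tcp_pos: [0.5972, -0.024, 0.1492]
ee_rot: [[-0.004, -1.0, -0.005], [-1.0, 0.004, 0.0], [-0.0, 0.005, -1.0]]
wrist_force: [-0.2, -0.6, -3.3]
gripper_width: 0.751
gripper_force: 30.0
```

>>> drive_tool(rows=[[0, 0, 0, 0, 0, 0, 0], [0, 0, 0, 0, 0, 0, 0], [0, 0, 0, 0, 0, 0, 0], [0, 0, 0, 0, 0, 0, 0]])

```text
time_s: 32.18
tcp_pos: [0.5999, -0.024, 0.1525]
ee_rot: [[-0.003, -1.0, 0.001], [-1.0, 0.003, 0.0], [-0.0, -0.001, -1.0]]
wrist_force: [-0.0, 0.0, -1.7]
gripper_width: 0.747
gripper_force: 30.0
```

```bash
python3 - <<'E'
from h import *
w=cap("wrist");W=world(w);t=w["S"]["tcp_pos"];print(t)
print("held rim",rim(W,t[0],t[1],t[2]+.0377,.0335,.005)); print(hough(w,W)[1])
save(w,"w6.png")
E
```

```text
[ 0.59993546 -0.02395304  0.15252183]
held rim (array([ 0.5999, -0.0188,  0.0384]), 3644, 20)
[(np.float64(0.5883), np.float64(-0.1022), np.float32(35.45)), (np.float64(0.6013), np.float64(-0.0227), np.float32(37.2)), (np.float64(0.5878), np.float64(-0.1838), np.float32(35.4))]
```

View pics/w6.png

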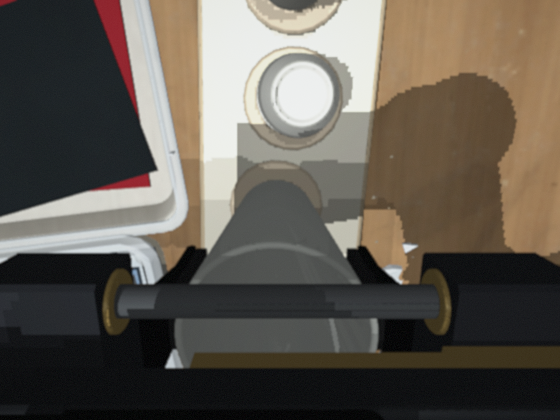

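Beaker upright over setter a (visible arc at (277,170)); box cups at (300,97) intact. Lowering.

>>> drive_tool(rows=[[0, 0.3, 0, -6, 0, 0, 0], [0, 0, 0, -6, 0, 0, 0], [0, 0, 0, -4, 0, 0, 0], [0, 0, 0, -2, 0, 0, 0], [0, 0, 0, 0, 0, 0, 0]])

```text
time_s: 32.65
tcp_pos: [0.5999, -0.0244, 0.1334]
ee_rot: [[-0.004, -1.0, -0.001], [-1.0, 0.004, -0.0], [0.0, 0.001, -1.0]]
wrist_force: [0.0, -0.7, -3.4]
gripper_width: 0.75
gripper_force: 30.0
```

>>> drive_tool(rows=[[0, 0, 0, 0, 0, 0, 0], [0, 0, 0, -0.8, 0, 0, 0], [0, 0, 0, 0, 0, 0, 0], [0, 0, 0, 0, 0, 0, 0]])

```text
time_s: 32.98
tcp_pos: [0.6003, -0.0242, 0.1334]
ee_rot: [[-0.004, -1.0, 0.001], [-1.0, 0.004, 0.0], [-0.0, -0.001, -1.0]]
wrist_force: [0.4, -0.4, -0.7]
gripper_width: 0.749
gripper_force: 29.9
```

>>> drive_tool(rows=[[0, 0, 0, -0.5, 0, 0, 0], [0, 0, 0, 0, 0, 0, 0], [0, 0, 0, 0, 0, 0, 0]])

```text
time_s: 33.23
tcp_pos: [0.6004, -0.0243, 0.1333]
ee_rot: [[-0.004, -1.0, 0.001], [-1.0, 0.004, -0.0], [0.0, -0.001, -1.0]]
wrist_force: [-2.1, -0.1, 4.0]
gripper_width: 0.748
gripper_force: 29.8
```

>>> drive_tool(rows=[[100, 0, 0, 0, 0, 0, 0], [100, 0, 0, 0, 0, 0, 0], [100, 0, 0, 0, 0, 0, 0], [100, 0, 0, 0, 0, 0, 0], [100, 0, 0, 10, 0, 0, 0]])

```text
time_s: 33.65
tcp_pos: [0.5987, -0.0243, 0.1405]
ee_rot: [[-0.005, -1.0, -0.005], [-1.0, 0.005, -0.0], [0.0, 0.005, -1.0]]
wrist_force: [-1.0, 0.7, -0.6]
gripper_width: 0.979
gripper_force: 0.0
```

>>> drive_tool(rows=[[100, 0, 0, 20, 0, 0, 0], [100, 0, 0, 35, 0, 0, 0], [100, 0, 0, 40, 0, 0, 0], [100, 0, 0, 25, 0, 0, 0], [100, -15, 10, 0, 0, 0, 0]])

```text
time_s: 34.07
tcp_pos: [0.5899, -0.015, 0.2702]
ee_rot: [[-0.005, -1.0, 0.015], [-1.0, 0.005, 0.0], [-0.0, -0.015, -1.0]]
wrist_force: [0.7, 1.0, 0.9]
gripper_width: 1.001
gripper_force: 0.0
```

>>> drive_tool(rows=[[100, -30, 25, 0, 0, 0, 0], [100, -30, 25, 0, 0, 0, 0], [100, -30, 25, 0, 0, 0, 0], [100, -30, 25, 0, 0, 0, 0], [100, -30, 25, 0, 0, 0, 0]])

```text
time_s: 34.48
tcp_pos: [0.4337, 0.1114, 0.2632]
ee_rot: [[-0.005, -1.0, 0.001], [-1.0, 0.005, 0.001], [-0.001, -0.001, -1.0]]
wrist_force: [1.1, 1.4, 0.4]
gripper_width: 1.003
gripper_force: 0.0
```

>>> drive_tool(rows=[[100, 0, 20, 0, 0, 0, 0], [100, 0, 0, 0, 0, 0, 0], [100, 0, 0, 0, 0, 0, 0]])

```text
time_s: 34.73
tcp_pos: [0.435, 0.1316, 0.2635]
ee_rot: [[-0.002, -1.0, 0.002], [-1.0, 0.002, 0.001], [-0.001, -0.002, -1.0]]
wrist_force: [-0.5, -0.3, -0.4]
gripper_width: 1.002
gripper_force: 0.0
```

```bash
python3 - <<'E'
from h import *
b=cap("top");V=world(b);save(b,"t9.png");w=cap("wrist");print(w["S"]["tcp_pos"],w["S"]["time_s"])
for n,x,y,z,r in [("dish",.59,-.2635,.053,.0305),("tum",.588,-.1825,.085,.0275),("beak",.6,-.0245,.171,.0335),("box",.587,-.104,.104,.017)]:
    print(n,rim(V,x,y,z,r,.005))
print(hough(b,V)[1])
f=cv2.imread("pics/t9.png");cv2.imwrite("pics/t9c.png",cv2.resize(f[110:270,200:470],None,fx=2.9,fy=2.9,interpolation=cv2.INTER_CUBIC))
E
```

```text
[0.43516014 0.13096444 0.26310588] 34.7833
dish (array([ 0.5883, -0.2635,  0.0298]), 211, 36)
tum (array([ 0.588 , -0.1828,  0.0267]), 192, 36)
beak (array([ 0.5997, -0.0251,  0.033 ]), 193, 36)
box (array([ 0.5856, -0.1041,  0.0163]), 244, 36)
[(np.float64(0.6403), np.float64(-0.0247), np.float32(35.3)), (np.float64(0.5993), np.float64(-0.2742), np.float32(35.45)), (np.float64(0.6118), np.float64(-0.1932), np.float32(36.1))]
```

View pics/t9c.png

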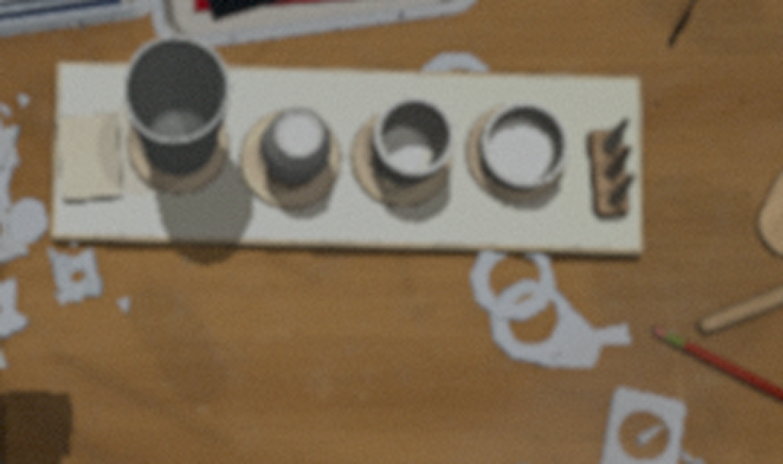

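Order from the cone pack (612,172): dish (523,147), tumbler (412,140), boxed cups (297,143), beaker (177,100). Each piece is centred on its setter to about 1 mm, and the cone pack has not moved.

```bash
python3 -c "
from h import *
print(finish_job())"
```

```text
the job is handed in; nothing more can be done
None
```

The kiln shelf is loaded and the job handed in at about 35 s: from the cone pack outward stand the dish, the tumbler, the boxed cups and the beaker, all standing in the last picture, each within about 2 mm of its setter's centre by the camera, and the cone pack was not touched.

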